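# Hang the mug on the free peg

## Task

Hang the mug that stands on the worktop by its handle on the free peg of the pegboard, let go of it and leave it hanging still. The other mug stays hanging on its own peg, and the things standing about on the worktop stay where they are.

Things in the scene. Friction and masses are not known exactly. Their poses are not given: they have to be found in the camera images.
- mug: The mug to hang, upright on the worktop, any yaw: off-white stoneware, straight-sided, 66 mm diameter, 96 mm high, wall 4.5 mm, 0.2-0.4 kg. Origin: centre of its underside; z up its axis. Its ear-shaped handle, an 11 mm round bar in the plane x = 0, sticks out to +y, as far as y = 76 mm, from z = 18 to 93 mm. Centre of mass at y = 6, z = 40 mm: hung on a peg it swings down, handle uppermost.
- mug_eye (a point): Middle of the wide upper part of the mug's handle opening, at (0, 50, 58) mm in the mug's frame. The opening faces along the mug's x, either way; it is about 29 mm wide (y = 33 to 62 mm) in its upper half and 50 mm tall (z = 31 to 81 mm), narrowing below.
- pegboard: Upright ply pegboard 430 mm wide, 262 mm high, 12 mm thick, with rows of dark 15 mm holes, on two low feet (24 mm high, 45 mm out in front); fixed, on the robot's right, facing roughly +y. Origin: on the worktop under the middle of its front face; front to its own -x, y along it. Two long pegs stick out at y = +95 and -95 mm, 185 mm up; which of them is free changes.
- peg: The free peg: a fixed round wooden dowel, 14 mm diameter with a round end, 120 mm long, that sticks out of the board's front towards its own -x and rises at 10 degrees (21 mm from root to tip). Origin: its root, on its axis where it leaves the board's front face; z up, y level along the board. A mug let go upright on it swings for up to about 8 s; leaned over first, for 2 to 4 s.
- peg_tip (a point): The outer end of the free peg, on its axis: (-118, 0, 21) mm in the peg's frame.
- hung_mug: A second, identical mug, already hanging by its handle on the other long peg, 190 mm along the board from the free one; loose, leave it hanging. It takes up about 75 mm along the board either side of its peg, from 80 to 225 mm above the worktop, and stands out 20 to 100 mm from the board. Origin: centre of its underside as it hangs.
- kettle: Pastel pink stove kettle on the trivet, 172 mm diameter, 220 mm high with its overhead handle, spout to its +y; loose. Origin: centre of its underside. A bystander.
- jar: Cork-topped glass jar, 92 mm diameter, 152 mm high; loose. Origin: centre of its underside. A bystander.
- plate: Melamine side plate, 176 mm diameter, 18 mm high; loose. Origin: centre of its underside. A bystander.
- spoon: Steel spoon, 150 mm long, lying flat between the mug and the board; loose. A bystander.
- infuser: Steel tea infuser ball, 48 mm diameter, with a 110 mm wire handle to its -x, lying on the worktop; loose. Origin: under the ball. A bystander.
- caddy: Square tea tin 80 x 80 x 130 mm with a steel lid; loose. Origin: centre of its underside. A bystander.
Mind the look-alikes: they are no part of the job. Leave any orange look-alike of the mug alone.

How it is judged (in metres and radians):
At the end, for the whole second after the job is handed in: The free peg passes through the mug's handle: mug_eye 15 to 114 mm out from the board, within 26 mm sideways of the peg, 32 mm below to 18 mm above its root. The peg bears the mug's weight; the mug is all but still (under 0.05 m/s, 0.8 rad/s). The rest within 40 mm of where it was (x of mug_eye in the frame of peg between -0.114 and -0.015 m and y of mug_eye in the frame of peg between -0.026 and 0.026 m and z of mug_eye in the frame of peg between -0.032 and 0.018 m and contact force between mug and peg above 0.8 N and linear speed of mug below 0.05 m/s and angular speed of mug below 0.8 rad/s and distance of each of hung_mug, kettle, jar, plate, spoon, infuser, caddy from where it was at the start of the episode below 0.04 m); the robot touches nothing.
It fails at once if the other mug is knocked off its peg or shifted by more than 40 mm (distance of hung_mug from where it was at the start of the episode above 0.04 m).
It fails at once if something else on the worktop is shifted by more than 40 mm (distance of any of kettle, jar, plate, spoon, infuser, caddy from where it was at the start of the episode above 0.04 m).
It also fails if it takes over 58 s, if anything falls off the work surface, if the arm or the gripper's body presses on something with over 40 N, if the wrist force passes 120 N, or if a joint passes its speed limit or range.

## Robot

A 6-joint arm with a two-finger parallel gripper is mounted at the origin on the work surface. World frame = base frame: x ahead of the robot, y to its left, z up, the work surface at z = 0. Lengths are in mm, angles in rad, forces in N, time in s.
With the tool pointing down it reaches from about 350 to 925 mm from the base axis. Payload 6.4 kg.
Tool frame: the origin (TCP) lies midway between the tips of the shut fingers; the grasp point (between the pads) lies 19 mm behind it; z points along the fingers, y is the line along which they close (so a half turn about z gives the same grasp; the last joint's range is limited). The gripper opens to 85 mm and grips with 20 to 120 N. Pads are 22 mm wide; open, the fingers measure 114 mm over their backs; the gripper's body (76 mm by 85 mm) begins 54 mm behind the grasp point. The pads swing forward as they close: fully open they stand 13 mm farther back than shut.
Start: joints at [-1.456, 0.245, 1.558, -0, 1.339, -0.174], TCP at [185.126, -623.091, 231.29] pointing down, gripper open.
Joint ranges: [-3.13, 3.13], [-1.02, 2.26], [0.13, 2.54], [-0.95, 4.09], [0.21, 2.88], [-2.74, 2.74]. Speed limits (rad/s): [2.57, 2.57, 3.14, 3.14, 3.14, 3.14].

## Interface

Orientations are given as [roll, pitch, yaw] about the fixed x, y, z axes, in that order (R = Rz(yaw) Ry(pitch) Rx(roll)).
In Python, from workcell import status, optics, ticket gives the robot as it stands.
- The arm moves only by the shell command python3 -m inch 'ROWS' [OPENING]. ROWS is JSON, a list of rows, each a list of 2 entries, a list of its own where there are three numbers: the shift along the tool's x, y, z in mm, then the turn about the tool's z in degrees. A call has exactly 10 rows; each row shifts and turns the commanded pose from where the row before left it, along the tool's axes as they then stand; what a row does not reach is not made up. A row lasts 1/12 s, in which the tool goes at most 41.7 mm and 7.16 degrees, less where a joint would pass 70% of its speed; a pose out of reach is approached as far as the arm can. A call is refused whole if a number of a shift passes 41.7 or a number of a turn 7.16, either way. A call with a gripper value outside its range is refused whole. OPENING is the closure, from 0 (fully open) to 1 (shut), set as the call begins (- or left out, the last holds). The fingers move at their own pace and stop on an object; the grip force is fixed at half the most. Time passes only in rows, so rows that do not move let the fingers close, or fill a call up. It gives the time, the measured TCP pose, the force, the opening and the grip force at its end, in the units of the state.
- status.sense(): the state, without advancing time (a new reading comes with each control period).
- optics.camera(name): name is "scene" or "top"; returns a dict with "img" (400x640x3 uint8, red, green, blue), "intrinsics" (3x3 intrinsics, pixels), "rvec" (rotation vector, rad) and "tvec" (3), from world to camera coordinates, as OpenCV has them. Camera axes: x right, y down, z forward; pixel columns grow to the right and rows downward; lengths in mm; the calibration is good to about 2 mm. A picture is of the moment at which its call begins. There is no depth.
- ticket.close_job(): hands the job in; it is judged then, once.
The state is a dict: "time_s": time; "joints": joint angles; "dq": joint speeds; "tau": joint torques, N m; "tcp_pos": TCP position; "tool_rot": TCP orientation; "ft_force": force on the tool from outside, world axes, zero at the start; "moment": the same for the moment, N m; "gripper_width": finger opening in mm; "finger_force": force on a finger pad.
Only numpy, scipy, OpenCV 4.12 (cv2) and the standard library are available. Lean on these libraries where they do the work, as an engineer would, in place of code of your own. Each camera call takes 0.05 s, during which the arm holds its last target. There are 200 camera calls.

## Working session

There is one attempt and no reset: what is moved stays moved. The work goes in short steps, Python scripts to look and compute and a shell command to move; the robot and the scene stay as the last step left them, time stands still between calls to the robot, and variables do not carry over. Pictures are saved under pics/ and viewed, at most 10 in all, crops included, and the job is handed in when it is done.

```bash
mkdir -p pics; ls; python3 - <<'E'
from workcell import status, optics
import cv2
s=status.sense();print({k:s[k] for k in('time_s','tcp_pos','tool_rot','gripper_width','ft_force')})
for n in('scene','top'):
    c=optics.camera(n);cv2.imwrite(f'pics/{n}0.png',c['img'][:,:,::-1]);print(n,c['intrinsics'],c['rvec'],c['tvec'])
E
```

```text
pics
{'time_s': 0.0, 'tcp_pos': array([ 185.04420659, -622.51696171,  230.17057878]), 'tool_rot': array([-3.13968507e+00, -3.25456278e-04,  2.88783963e-01]), 'gripper_width': 85.45290651540431, 'ft_force': array([-0.29171958,  0.42568766,  0.46237772])}
scene [[370.25580706   0.         322.59478399]
 [  0.         370.25580706 200.07448778]
 [  0.           0.           1.        ]] [ 1.81293668  1.69912959 -0.72026003] [-115.86783334 -266.58128598 1582.28662973]
top [[516.3832693    0.         319.14172257]
 [  0.         516.3832693  203.284284  ]
 [  0.           0.           1.        ]] [ 2.1621598 -2.2074488  0.0777213] [  91.92130945  485.73411384 1437.73548029]
```

View pics/scene0.png

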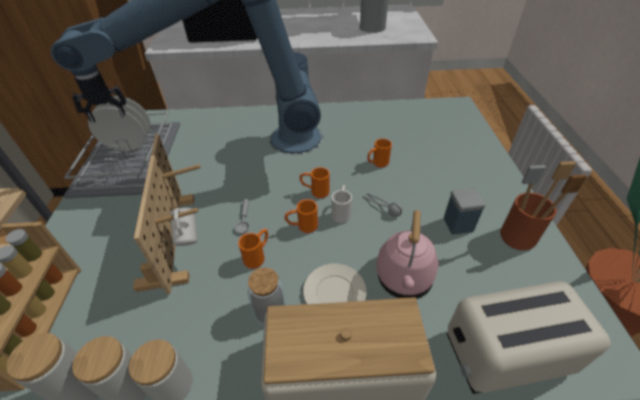

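View pics/top0.png

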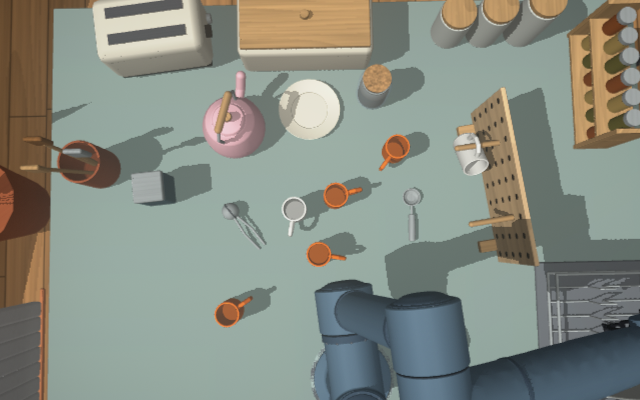

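The scene holds one off-white mug standing on the worktop, at top (293,209) / scene (341,205). The possible confusions are:
- orange mugs at top (396,149), (335,195), (319,254) and (229,313)
- the white hung mug at top (470,152)

I choose the white one at (293,209). The free peg looks to be the one at top (472–515,220) / scene (165–200,170). Next is a close crop to check both.

```bash
cat > h.py <<'E'
import numpy as np, cv2
from workcell import status, optics
C={}
def load(n,fresh=False):
    c=optics.camera(n); R=cv2.Rodrigues(np.array(c['rvec'],float))[0]
    C[n]=(c['img'],np.array(c['intrinsics']),R,np.array(c['tvec'],float).ravel()); return c['img']
def proj(n,P):
    _,K,R,t=C[n]; return cv2.projectPoints(np.atleast_2d(np.array(P,float)),R,t,K,None)[0].reshape(-1,2)
def onz(n,u,v,z):
    _,K,R,t=C[n]; o=-R.T@t; d=R.T@np.linalg.inv(K)@[u,v,1]; return o+d*(z-o[2])/d[2]
def tri(a,b):
    Ps=[C[n][1]@np.c_[C[n][2],C[n][3]] for n in('scene','top')]
    X=cv2.triangulatePoints(*Ps,np.array(a,float),np.array(b,float)).ravel(); return X[:3]/X[3]
def crop(n,u,v,w,h,s):
    return cv2.resize(C[n][0][v:v+h,u:u+w,::-1],None,fx=s,fy=s,interpolation=cv2.INTER_CUBIC)
E
python3 - <<'E'
from h import *
load('scene');load('top')
A=np.vstack([np.hstack([crop('top',260,180,80,60,5),crop('scene',310,175,80,60,5)]),np.hstack([crop('top',435,120,100,75,4)[:300],crop('scene',130,145,80,60,5)])])
A=np.vstack([A[:300],A[300:]]);
B=np.hstack([crop('top',440,190,100,75,4)])
cv2.imwrite('pics/c1.png',np.vstack([A[:300],np.hstack([B,A[300:,400:]])]))
for p in [(293,209,96),(472,223,205)]: print(onz('top',*p))
E
```

```text
[468.10086028 151.79513417  96.        ]
[ 418.01253383 -290.92938288  205.        ]
```

View pics/c1.png

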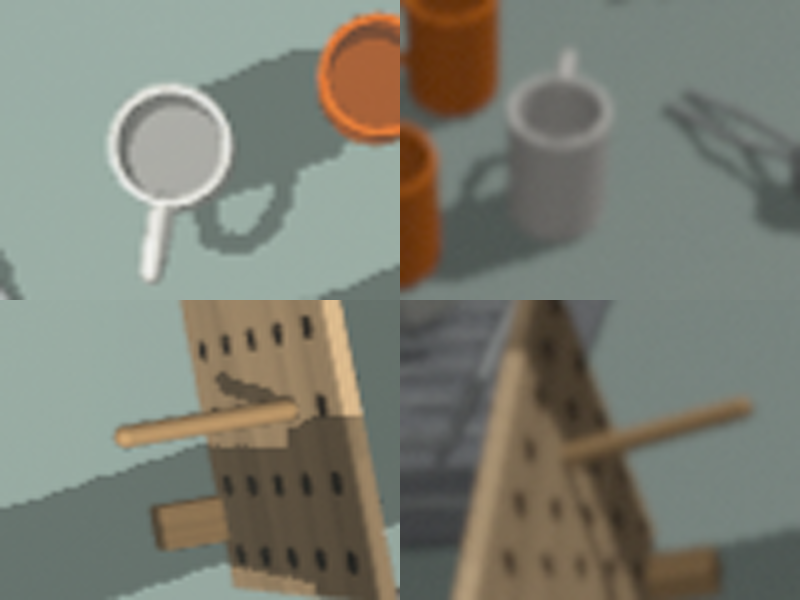

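The crops confirm the white mug: top rim centre is about (294,209), and the handle tip is about (290,235), away from the camera in the scene view. The free peg has its tip at top (470.5,224.2) / scene (199,166), and its root at top (514,217.3) / scene (163.6,175.4).

```bash
cat > fit.py <<'E'
from h import *
load('scene');load('top')
tip=tri((198.8,166.2),(470.6,224.1)); root=tri((163.6,175.4),(514,217.3))
print('tip',tip,'root',root,'len',np.linalg.norm(tip-root),'rise',tip[2]-root[2])
print('tipz',onz('top',470.6,224.1,206),'rootz',onz('top',514,217.3,185))
m=onz('top',294,209.2,96);print('mug',m, onz('top',290,234.8,60))
print('proj scene rim',proj('scene',[m[0],m[1],96]))
E
python3 fit.py; python3 - <<'E'
from h import *
load('top');load('scene')
# rim segmentation in top: white pixels fit
im=C['top'][0].astype(int); 
s=im[180:245,265:325]; mask=((s.min(2)>165)&(s.max(2)-s.min(2)<22)).astype(np.uint8)
print(mask.sum()); 
for r in mask: print(''.join('.#'[x] for x in r))
E
```

```text
tip [ 415.28679143 -286.69603258  205.0083821 ] root [ 429.96029309 -398.25974006  188.24288274] len 113.76666666734938 rise 16.76549935677491
tipz [ 415.37017531 -287.10177957  206.        ] rootz [ 430.55357735 -401.82008814  185.        ]
mug [467.51207667 149.14143399  96.        ] [400.10328703 162.98342593  60.        ]
proj scene rim [[340.94081878 196.12686165]]
446
............................................................
............................................................
............................................................
............................................................
............................................................
............................................................
............................................................
............................................................
............................................................
............................................................
............................................................
....................................................
[... 2541 characters left out ...]
.............................
.......................###..................................
.......................###..................................
........................#...................................
............................................................
............................................................
............................................................
............................................................
............................................................
............................................................
............................................................
............................................................
```

```bash
cat > plan.py <<'E'
from h import *
load('scene');load('top')
m=onz('top',293.2,208.1,96); print('mug',m,'orange',onz('top',335,195,96))
for u,v,z in[(290.6,222.5,91),(289.5,230,85),(289.3,235,62)]:
    p=onz('top',u,v,z); d=p-m; print(d, np.hypot(d[0],d[1]), np.degrees(np.arctan2(d[1],d[0])))
print('scene rim centre',proj('scene',m))
p=onz('top',470.6,224.1,206);r=onz('top',514,217.3,185);print(np.degrees(np.arctan2(*(p-r)[[1,0]])))
# board foot/top edge direction check: front edge top corners at z=262
print('hung',onz('top',470,152,150))
E
python3 plan.py
```

```text
mug [470.49098324 151.2214702   96.        ] orange [503.19154206  39.10665121  96.        ]
[-38.0271503    7.84461373  -5.        ] 38.827852433814364 168.34397138259877
[-57.82596254  11.45836978 -11.        ] 58.950285682721365 168.7918760050064
[-70.91436284  13.56012891 -34.        ] 72.19919634442397 169.17467275124415
scene rim centre [[341.67464458 196.74160807]]
97.53949250595764
hung [ 602.49710644 -309.67596251  150.        ]
```

```bash
cat > to.py <<'E'
import sys,numpy as np
from workcell import status
from scipy.spatial.transform import Rotation as Ro
s=status.sense();p=np.array(s['tcp_pos']);R=Ro.from_euler('xyz',s['tool_rot'])
t=np.array([float(a) for a in sys.argv[1:4]])
yaw=np.degrees(s['tool_rot'][2])
print('t',s['time_s'],'p',p.round(1),'yaw',yaw.round(2),'tool delta',R.inv().apply(t-p).round(1),'turn',round(yaw-float(sys.argv[4]),2) if len(sys.argv)>4 else '', 'w',round(s['gripper_width'],1),'F',np.round(s['ft_force'],1))
E
python3 -m inch '[[[0,0,-35],6.9],[[0,0,-35],6.9],[[0,0,-35],6.9],[[0,0,-30],6.9],[[6,-37.5,0],0],[[6,-37.5,0],0],[[6,-37.5,0],0],[[6,-37.5,0],0],[[6,-37.5,0],0],[[6,-37.5,0],0]]' 0
python3 to.py 470.5 151.2 200 -11.2
```

```text
time_s: 1.33
tcp_pos: [263.9, -407.4, 366.3]
tool_rot: [3.141, -0.0, -0.193]
ft_force: [1.8, -0.0, -0.1]
gripper_width: 85.5
finger_force: 0.0
t 1.3333 p [ 263.9 -407.4  366.3] yaw -11.08 tool delta [  95.4 -587.9  166.2] turn 0.12 w 85.5 F [ 1.8 -0.  -0.1]
```

```bash
python3 -m inch '[[[6.3,-39,0],0],[[6.3,-39,0],0],[[6.3,-39,0],0],[[6.3,-39,0],0],[[6.3,-39,0],0],[[6.3,-39,0],0],[[6.3,-39,0],0],[[6.3,-39,5],0],[[6.3,-39,10],0],[[6.3,-39,10],0]]' 0
python3 to.py 470.5 151.2 200 -11.2
```

```text
time_s: 2.17
tcp_pos: [400.6, -36.6, 341.8]
tool_rot: [3.141, -0.003, -0.193]
ft_force: [-0.1, -1.1, -0.2]
gripper_width: 85.5
finger_force: 0.0
t 2.1667 p [400.6 -36.6 341.8] yaw -11.06 tool delta [  32.2 -197.8  141.8] turn 0.14 w 85.5 F [-0.1 -1.1 -0.2]
```

```bash
python3 -m inch '[[[6,-34,10],0],[[6,-34,20],0],[[6,-34,20],0],[[6,-34,20],0],[[5,-30,20],0],[[0,0,20],0],[[0,0,10],0],[[0,0,0],0],[[0,0,0],0],[[0,0,0],0]]' 0
python3 to.py 470.5 151.2 55 -11.2
```

```text
time_s: 3.0
tcp_pos: [461.3, 118.1, 222.9]
tool_rot: [-3.141, -0.003, -0.194]
ft_force: [-0.2, 0.1, 0.2]
gripper_width: 85.6
finger_force: 0.0
t 3.0 p [461.3 118.1 222.9] yaw -11.14 tool delta [  2.2 -34.1 167.9] turn 0.06 w 85.6 F [-0.2  0.1  0.2]
```

```bash
python3 -m inch '[[[1.2,-17,0],0],[[1,-17,0],0],[[0,0,25],0],[[0,0,25],0],[[0,0,25],0],[[0,0,25],0],[[0,0,0],0],[[0,0,0],0],[[0,0,0],0],[[0,0,0],0]]' 0
python3 to.py 470.5 151.2 55 -11.2; python3 - <<'E'
from h import *
load('scene');load('top')
cv2.imwrite('pics/c2.png',np.hstack([crop('top',240,150,100,100,4),crop('scene',300,130,100,100,4)]))
E
```

```text
time_s: 3.83
tcp_pos: [471.1, 151.7, 124.0]
tool_rot: [-3.14, -0.005, -0.193]
ft_force: [0.1, -0.7, 0.3]
gripper_width: 85.2
finger_force: 0.0
t 3.8333 p [471.1 151.7 124. ] yaw -11.08 tool delta [-0.8  0.7 69. ] turn 0.12 w 85.2 F [ 0.1 -0.7  0.3]
```

View pics/c2.png

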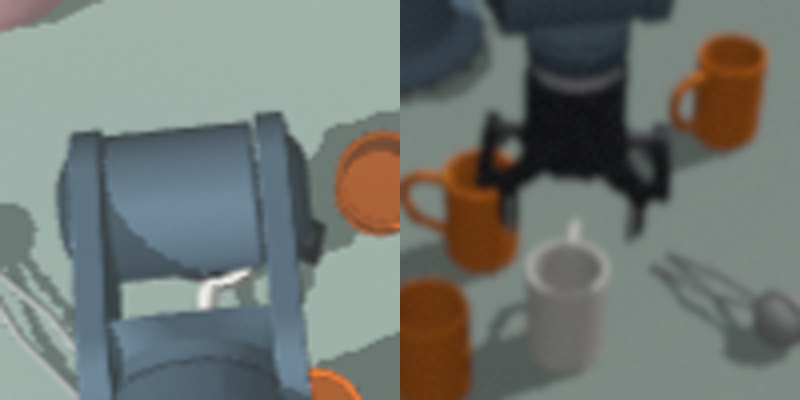

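The left crop (top) shows the wrist over the mug. The right crop (scene) shows the open fingers straddling it, with the rim at crop (568,265) centred between fingers at (508,215) and (637,225). I'll descend and close.

```bash
python3 -m inch '[[[-1,0.5,10],0],[[0,0,15],0],[[0,0,15],0],[[0,0,15],0],[[0,0,14],0],[[0,0,0],0],[[0,0,0],0],[[0,0,0],0],[[0,0,0],0],[[0,0,0],0]]' 0
python3 -m inch '[[[0,0,0],0],[[0,0,0],0],[[0,0,0],0],[[0,0,0],0],[[0,0,0],0],[[0,0,0],0],[[0,0,0],0],[[0,0,0],0],[[0,0,0],0],[[0,0,0],0]]' 1
python3 to.py 470.5 151.2 55 -11.2
```

```text
time_s: 4.77
tcp_pos: [468.9, 151.6, 53.3]
tool_rot: [-3.141, -0.002, -0.193]
ft_force: [0.3, 0.1, -0.1]
gripper_width: 85.5
finger_force: 0.0
time_s: 5.6
tcp_pos: [468.6, 151.3, 53.1]
tool_rot: [3.141, -0.001, -0.193]
ft_force: [-1.2, -3.3, 5.6]
gripper_width: 63.9
finger_force: 65.3
t 5.6 p [468.6 151.3  53.1] yaw -11.04 tool delta [ 1.9 -0.3 -1.9] turn 0.16 w 63.9 F [-1.2 -3.3  5.6]
```

```bash
python3 -m inch '[[[0,0,-10],0],[[0,0,-20],0],[[0,0,-25],0],[[0,0,-25],-4.7],[[0,0,-25],-4.7],[[0,0,-25],-4.7],[[0,0,-17],-4.6],[[0,0,0],0],[[0,0,0],0],[[0,0,0],0]]' 1
python3 to.py 455.9 -227 200 7.66
```

```text
time_s: 6.43
tcp_pos: [467.0, 151.5, 197.6]
tool_rot: [-3.141, 0.003, 0.132]
ft_force: [-0.2, 0.9, -3.2]
gripper_width: 63.3
finger_force: 66.8
t 6.4333 p [467.  151.5 197.6] yaw 7.55 tool delta [-60.7 373.7  -2.3] turn -0.11 w 63.3 F [-0.2  0.9 -3.2]
```

```bash
python3 -m inch '[[[-3,18,0],0],[[-6,36,0],0],[[-6,37,0],0],[[-6,37,0],0],[[-6,37,0],0],[[-6,37,0],0],[[-6,37,0],0],[[-6,37,0],0],[[-6,36,0],0],[[-3,20,0],0]]' 1
python3 -m inch '[[[-3,20,0],0],[[-2,12,-2],0],[[-2,8,0],0],[[0,0,0],0],[[0,0,0],0],[[0,0,0],0],[[0,0,0],0],[[0,0,0],0],[[0,0,0],0],[[0,0,0],0]]' 1
python3 to.py 455.9 -227 200 7.66;python3 - <<'E'
from h import *
load('scene');load('top')
cv2.imwrite('pics/c3.png',np.hstack([crop('top',400,150,130,130,3),crop('scene',130,100,130,130,3)]))
E
```

```text
time_s: 7.27
tcp_pos: [457.3, -187.4, 197.2]
tool_rot: [-3.14, 0.003, 0.129]
ft_force: [-0.3, -0.2, -1.8]
gripper_width: 63.7
finger_force: 67.2
time_s: 8.1
tcp_pos: [457.2, -224.9, 201.4]
tool_rot: [3.141, -0.0, 0.134]
ft_force: [-0.2, -0.3, -1.9]
gripper_width: 64.0
finger_force: 67.2
t 8.1 p [ 457.2 -224.9  201.4] yaw 7.68 tool delta [-1.6  1.9  1.4] turn 0.02 w 64.0 F [-0.2 -0.3 -1.9]
```

View pics/c3.png

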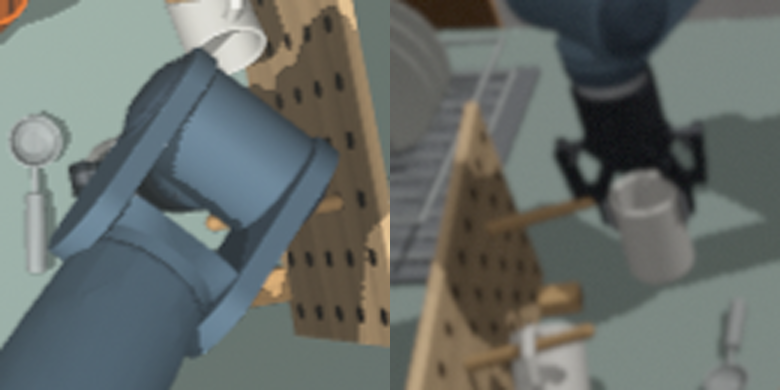

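Top view: the wrist hides the mug, and the peg shows at crop (215,220). Scene view: the gripped mug has its rim at crop (645,187), just beyond the peg tip at (592,203). Next I'll check predicted against seen.

```bash
python3 - <<'E'
from h import *
load('scene');load('top')
g=np.array([457.2,-224.9]);tx=np.array([.991,.134])
m=g+1.9*tx
print('rim',proj('scene',[*m,244.3]),'base',proj('scene',[*m,148.3]),'seen rim',130+255/3,100+187/3)
e=m-50*tx; print('eye',e,proj('scene',[*e,206]),proj('top',[*e,206]),'handle top',proj('top',[*e,241]))
r=np.array([430.5,-401.8]);u=np.array([-.131,.991]);n=np.array([.991,.131])
print('eye out',(e-r)@u,'side',(e-r)@n)
cv2.imwrite('pics/c4.png',np.hstack([crop('top',450,200,66,50,6),crop('scene',180,140,66,50,6)]))
E
```

```text
rim [[213.75927225 164.33656879]] base [[220.67044116 188.38985446]] seen rim 215.0 162.33333333333334
eye [ 409.5329 -231.3454] [[216.74173803 163.84396181]] [[447.8854852  226.96263305]] handle top [[451.53456681 226.58567935]]
eye out 171.66719870000003 side 1.5511564999999885
```

View pics/c4.png

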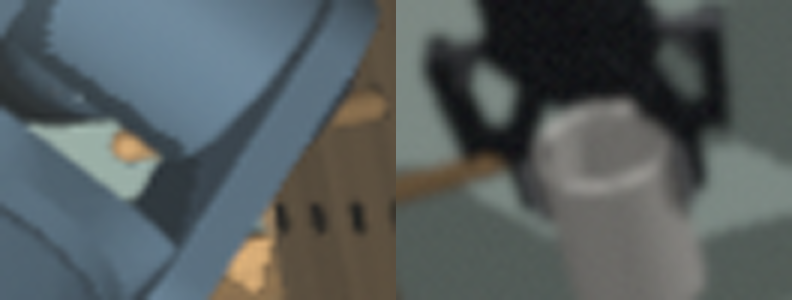

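The prediction matches: rim seen at about (214,165), predicted (213.8,164.3). I'll insert slowly along the peg.

```bash
python3 -m inch '[[[-1.6,6,0],0],[[0,10,0],0],[[0,10,0],0],[[0,10,0],0],[[0,10,0],0],[[0,8,0],0],[[0,4,0],0],[[0,0,0],0],[[0,0,0],0],[[0,0,0],0]]' 1
python3 to.py 468.4 -321.1 200 7.66
```

```text
time_s: 9.13
tcp_pos: [463.2, -282.7, 201.2]
tool_rot: [-3.141, 0.0, 0.134]
ft_force: [0.0, 0.2, -2.6]
gripper_width: 63.8
finger_force: 67.3
t 9.1333 p [ 463.2 -282.7  201.2] yaw 7.66 tool delta [ 0.  38.8  1.1] turn 0.0 w 63.8 F [ 0.   0.2 -2.6]
```

Eye is now about 113 mm out with no contact force. I'll carry on in.

```bash
python3 -m inch '[[[0,6,0],0],[[0,8,0],0],[[0,8,1],0],[[0,8,1],0],[[0,6,1],0],[[0,3,0],0],[[0,0,0],0],[[0,0,0],0],[[0,0,0],0],[[0,0,0],0]]' 1
python3 to.py 468.4 -321.1 200 7.66; python3 - <<'E'
from h import *
load('scene');load('top')
cv2.imwrite('pics/c5.png',np.hstack([crop('top',450,190,66,60,6),crop('scene',150,130,66,60,6)]))
E
```

```text
time_s: 9.97
tcp_pos: [468.4, -321.3, 198.3]
tool_rot: [-3.141, 0.0, 0.134]
ft_force: [0.3, 0.2, -2.7]
gripper_width: 63.4
finger_force: 67.3
t 9.9667 p [ 468.4 -321.3  198.3] yaw 7.66 tool delta [-0.  -0.2 -1.7] turn 0.0 w 63.4 F [ 0.3  0.2 -2.7]
```

View pics/c5.png

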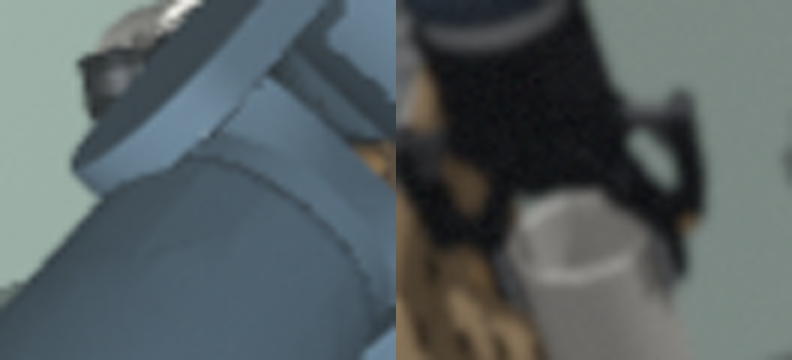

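The peg tip shows at crop (690,222), beyond the mug, so the peg runs past behind it, and there is no contact force. Now I'll lower onto the peg.

```bash
python3 -m inch '[[[0,0,4],0],[[0,0,4],0],[[0,0,4],0],[[0,0,3],0],[[0,0,2],0],[[0,0,1],0],[[0,0,0],0],[[0,0,0],0],[[0,0,0],0],[[0,0,0],0]]' 1
python3 to.py 468.4 -321.1 180 7.66
```

```text
time_s: 10.9
tcp_pos: [468.6, -321.7, 180.5]
tool_rot: [3.141, -0.0, 0.133]
ft_force: [0.5, -0.3, -2.1]
gripper_width: 64.2
finger_force: 67.3
t 10.9 p [ 468.6 -321.7  180.5] yaw 7.65 tool delta [-0.1 -0.6  0.5] turn -0.01 w 64.2 F [ 0.5 -0.3 -2.1]
```

```bash
python3 -m inch '[[[0,0,1],0],[[0,0,1],0],[[0,0,1],0],[[0,0,1],0],[[0,0,0],0],[[0,0,0],0],[[0,0,0],0],[[0,0,0],0],[[0,0,0],0],[[0,0,0],0]]' 1
python3 to.py 468.4 -321.1 180 7.66
```

```text
time_s: 11.73
tcp_pos: [468.5, -321.7, 176.5]
tool_rot: [3.141, -0.0, 0.133]
ft_force: [-0.1, 0.6, 0.6]
gripper_width: 64.1
finger_force: 67.5
t 11.7333 p [ 468.5 -321.7  176.5] yaw 7.65 tool delta [-0.  -0.6 -3.5] turn -0.01 w 64.1 F [-0.1  0.6  0.6]
```

Contact: Fz rose by about 3 N, at the expected height. I'll lean the mug a little by lowering further with the handle on the peg.

```bash
python3 -m inch '[[[0,0,2],0],[[0,0,2],0],[[0,0,2],0],[[-0.3,0,2],0],[[-0.5,0,2],0],[[0,0,0],0],[[0,0,0],0],[[0,0,0],0],[[0,0,0],0],[[0,0,0],0]]' 1
python3 to.py 468.4 -321.1 180 7.66
```

```text
time_s: 12.57
tcp_pos: [469.5, -323.6, 170.2]
tool_rot: [3.136, -0.004, 0.134]
ft_force: [1.2, 0.6, 14.3]
gripper_width: 63.7
finger_force: 66.8
t 12.5667 p [ 469.5 -323.6  170.2] yaw 7.66 tool delta [-0.7 -2.6 -9.9] turn 0.0 w 63.7 F [ 1.2  0.6 14.3]
```

```bash
python3 -m inch '[[[-0.5,0,2],0],[[-0.5,0,2],0],[[-0.5,0,2],0],[[-0.7,0,2],0],[[-1,0,2],0],[[-1,0,2],0],[[0,0,0],0],[[0,0,0],0],[[0,0,0],0],[[0,0,0],0]]' 1
python3 to.py 468.4 -321.1 180 7.66; python3 - <<'E'
from h import *
load('scene')
cv2.imwrite('pics/c6.png',crop('scene',140,120,80,80,6))
E
```

```text
time_s: 13.4
tcp_pos: [466.6, -324.2, 158.7]
tool_rot: [3.135, -0.007, 0.134]
ft_force: [4.2, 1.8, 13.5]
gripper_width: 63.9
finger_force: 65.2
t 13.4 p [ 466.6 -324.2  158.7] yaw 7.66 tool delta [  2.3  -2.7 -21.3] turn 0.0 w 63.9 F [ 4.2  1.8 13.5]
```

View pics/c6.png

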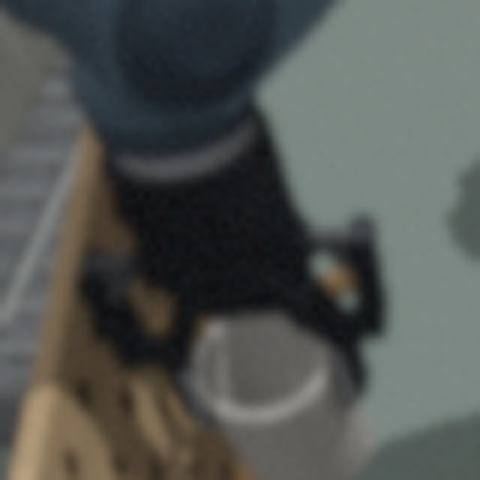

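The mug is tilting in the grip, with the rim visibly leaned at crop (262,370) and a steady 13 N. I'll release and rise.

```bash
python3 -m inch '[[[0,0,0],0],[[0,0,0],0],[[0,0,0],0],[[0,0,0],0],[[0,0,0],0],[[0,0,0],0],[[0,0,0],0],[[0,0,-5],0],[[0,0,-10],0],[[0,0,-20],0]]' 0
python3 -m inch '[[[0,0,-20],0],[[0,0,-25],0],[[0,0,-25],0],[[0,0,-25],0],[[0,0,-25],0],[[0,0,-25],0],[[0,0,-20],0],[[0,0,-10],0],[[0,0,0],0],[[0,0,0],0]]' 0
python3 - <<'E'
from h import *
load('scene');load('top')
cv2.imwrite('pics/c7.png',np.hstack([crop('top',430,130,100,130,4),crop('scene',130,130,100,130,4)]))
E
```

```text
time_s: 14.28
tcp_pos: [461.3, -319.0, 184.9]
tool_rot: [-3.132, 0.005, 0.134]
ft_force: [-1.5, 5.9, -2.3]
gripper_width: 85.4
finger_force: 0.0
time_s: 15.12
tcp_pos: [463.4, -322.2, 363.4]
tool_rot: [-3.141, 0.0, 0.133]
ft_force: [0.5, -0.5, -1.7]
gripper_width: 85.5
finger_force: 0.0
```

View pics/c7.png

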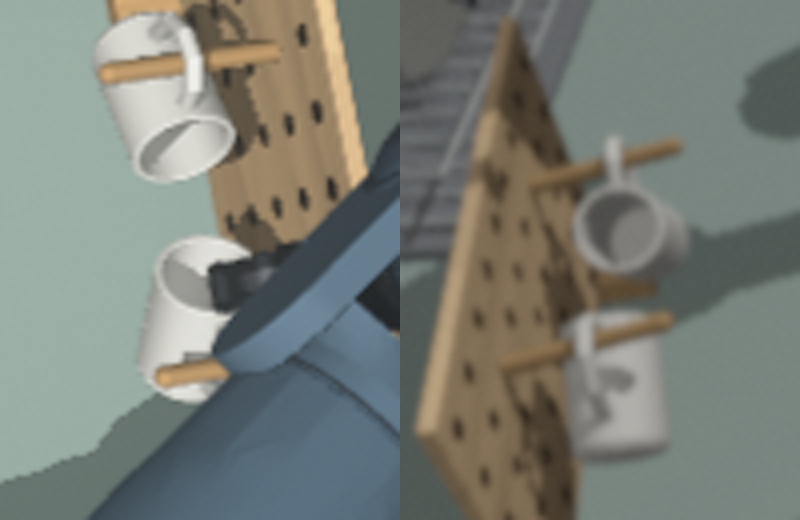

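The mug hangs by its handle on the free peg, with the handle at crop (615,160) in the scene view. The hung mug is still on its own peg. I'll wait out the swing.

```bash
Z='x'; for i in 1 2 3 4 5 6 7 8 9; do python3 -m inch '[[[0,0,0],0],[[0,0,0],0],[[0,0,0],0],[[0,0,0],0],[[0,0,0],0],[[0,0,0],0],[[0,0,0],0],[[0,0,0],0],[[0,0,0],0],[[0,0,0],0]]' 0 | head -1; done
python3 - <<'E'
from h import *
a=load('scene').astype(int)
for i in range(3):
    for j in range(3): load('scene')
    b=load('scene').astype(int); print(abs(a-b)[130:260,130:240].mean(), abs(a-b)[130:260,130:240].max()); a=b
load('top')
cv2.imwrite('pics/c8.png',np.hstack([crop('top',430,130,100,130,4),crop('scene',130,130,100,130,4)]))
E
```

```text
time_s: 16.05
time_s: 16.88
time_s: 17.72
time_s: 18.55
time_s: 19.38
time_s: 20.22
time_s: 21.05
time_s: 21.88
time_s: 22.72
0.7806759906759907 12
0.7803962703962704 10
0.7553379953379953 7
```

View pics/c8.png

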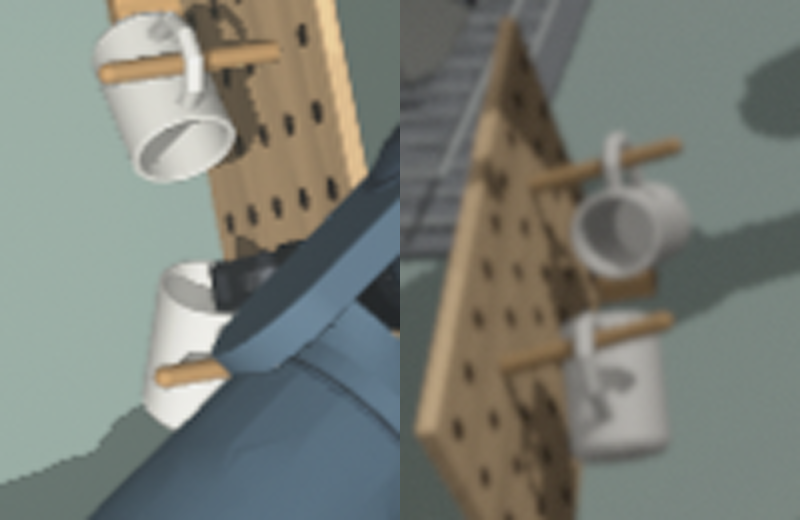

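The mug hangs still: frame differences over the last 0.6 s are only noise. The handle is on the peg at scene crop (618,165), the other mug is unmoved, and the gripper is clear.

```bash
python3 -c "
from workcell import ticket
print(ticket.close_job())"
```

```text
the job is handed in; nothing more can be done
None
```

The white mug hangs still by its handle on the free peg, released with the gripper clear. The other mug is still on its own peg, and the job was handed in at about 23 s of the 58 s allowed; no verdict came back.

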